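Seat the loose socket cover on the desk power bar

TASK

One of the four identical white covers on the desk power bar is not clipped in. Press near the edge of one cover after another until you find the one that rocks, then press that one down in its middle until it is fully home, and finish while still holding it down with your fingertip, so that I can see which one it was. Only press: do not pull or lift any cover, and leave the things around the bar alone.

Things in the scene. Friction and masses are not known exactly. Their poses are not given: they have to be found in the camera images.
- bar: power bar fixed to the desk: aluminium with black end caps, 84 mm wide, 348 mm long, 29 mm high. Origin: centre of its underside, on the desk; y runs along the bar, x across it, z up. Four identical covers stand along its middle, centres 37.5 and 112.5 mm to each side of the origin. Letters tell neither a cover's place in the row nor which one is loose.
- cover_a: one of four identical white square socket covers, 60 x 60 mm, 12 mm thick, flat top with a small grey dot at its centre. Origin: centre of its underside; x and y parallel to the bar's, z out of the top, 12 mm above the origin. At the start all are level, tops 46 to 50 mm above the desk; they differ on a sound bar too, so height does not tell which is loose.
- cover_b: another such cover, same size and axes. A clipped-in cover is firm wherever it is pressed. The loose one stands 4 mm short of home: pressed with 2 to 4 N near an edge, that edge gives way until the cover leans 8 degrees (a flat fingertip 25 mm off the centre sinks 1.5 to 3 mm), and springs level when released.
- cover_c: another such cover, same size and axes. Pressed in the middle, the loose one resists up to about 9 N, then slides 4 mm down to a firm stop and stays there (12 to 20 N does it); it then no longer rocks.
- cover_d: another such cover, same size and axes. All four are held by friction and would come up if pulled.
- mouse: a loose bystander, not part of the job: a black computer mouse, 105 x 60 x 34 mm, off one end of the bar. Origin: centre of its underside.
- tape_roll: a loose bystander, not part of the job: a green roll of packing tape lying flat, 100 mm across, 48 mm high, beyond the bar. Origin: centre of its underside.
- cup: a loose bystander, not part of the job: a white plastic cup, 72 mm across, 95 mm high, off the other end of the bar. Origin: centre of its underside.
- carton: a loose bystander, not part of the job: a small cardboard carton, 60 x 90 x 45 mm, beyond the bar. Origin: centre of its underside.

How it is judged:
By the outcome, as a careful person would: the job done as asked, in the order asked, and still so for the second after the job is handed in, while the arm keeps its last pose, push and grip.
It also fails if it takes over 58 s, if anything falls off the work surface, if the arm or the gripper's body presses on something with over 40 N, if the wrist force passes 120 N, or if a joint passes its speed limit or range.

ROBOT

A 6-joint arm with a two-finger parallel gripper is mounted at the origin on the work surface. World frame = base frame: x ahead of the robot, y to its left, z up, the work surface at z = 0. Lengths are in m, angles in rad, forces in N, time in s.
With the tool pointing down it reaches from about 0.25 to 0.725 m from the base axis. Payload 4 kg.
Tool frame: the origin (TCP) lies between the finger pads; the fingertips stand 17 mm ahead of it and the grasp point (between the pads) lies 2 mm behind it; z points along the fingers, y is the direction in which the jaws open and shut (so a half turn about z gives the same grasp; the last joint's range is limited). The gripper opens to 85 mm and grips with 20 to 120 N. Pads are 22 mm wide; open, the fingers measure 114 mm over their backs; the gripper's body (76 mm by 85 mm) begins 54 mm behind the grasp point. The pads swing forward as they close: fully open they stand 13 mm farther back than shut.
Start: joints at [1.225, 0.241, 0.005, 1.335, 0, 1.571], TCP at [0.169, 0.47, 0.248] pointing down, gripper open.
Joint ranges: [-2.72, 2.72], [-1.05, 1.87], [-1.09, 1.28], [-1.99, 2.15], [-1.42, 1.44], [-3.14, 3.14]. Speed limits (rad/s): [2.79, 2.79, 3.14, 3.14, 3.14, 3.14].

INTERFACE

Orientations are given as a unit quaternion [x, y, z, w].
In Python, from workcell import readout, viewer, order gives the robot as it stands. The module is installed in compiled form; this text tells all that it offers.
- The arm moves only by the shell command python3 -m crank 'ROWS'. ROWS is text: rows parted by semicolons, each of 7 numbers parted by spaces: the shift along the tool's x, y, z in m, then the turn, a rotation vector about the tool's x, y, z in rad, then the gripper's target within -1 to 1 (shut at 1, half-way at 0, fully open at -1). A call has 1 to 20 rows; each row shifts and turns the pose as measured when the row begins, along the tool's axes as they then stand; what a row does not reach is not made up. A row lasts 1/12 s, in which the tool goes at most 41.7 mm and 7.16 degrees, less where a joint would pass 70% of its speed; a pose out of reach is approached as far as the arm can. A call with a gripper value outside its range is refused whole. The fingers move at their own pace and stop on an object; the grip force is fixed at half the most. Time passes only in rows, so rows that do not move let the fingers close. It gives the time, the measured TCP pose, the force and the opening at its end, in the units of the state.
- readout.get_obs(): the state, without advancing time (a new reading comes with each control period).
- viewer.camera(name): name is "side" or "top"; returns the picture (384x512x3 uint8, red, green, blue); there is no depth.
- viewer.calibration(name): a dict with "fx", "fy", "cx", "cy" (pixels), "eye" and "rotation" of the camera in the world. Camera axes: x right, y down, z forward; pixel columns grow to the right and rows downward; lengths in m; the calibration is good to about 2 mm. A picture is of the moment at which its call begins. calibration takes no time and is no camera call.
- order.job_done(): hands the job in, once; it reports no verdict.
The state is a dict: "clock": time; "joint_pos": joint angles; "joint_vel": joint speeds; "tau": joint torques, N m; "eef_pos": TCP position; "tool_rot": TCP orientation; "ft_force": force on the tool from outside, world axes, zero at the start; "ft_torque": the same for the moment, N m; "grip_width": finger opening in m.
Only numpy, scipy, OpenCV 4.12 (cv2) and the standard library are available. Lean on these libraries where they do the work, as an engineer would, in place of code of your own. Each camera call takes 0.05 s, during which the arm holds its last target. There are 200 camera calls.

## Working session

There is one attempt and no reset: what is moved stays moved. The work goes in short steps, Python scripts to look and compute and a shell command to move; the robot and the scene stay as the last step left them, time stands still between calls to the robot, and variables do not carry over. Pictures are saved under pics/ and viewed, about 8 in all and at most 12, crops included, and the job is handed in when it is done.

```bash
mkdir -p pics; python3 - <<'E'
from workcell import readout, viewer
import cv2
o=readout.get_obs()
for k,v in o.items(): print(k,v)
for n in("top","side"):
    print(n,viewer.calibration(n)); cv2.imwrite(f"pics/{n}0.png",viewer.camera(n)[:,:,::-1])
E
```

```text
clock 0.0
joint_pos [ 1.22497573e+00  2.41407100e-01  3.71085423e-03  1.33516301e+00
 -3.87792162e-06  1.57080222e+00]
joint_vel [-0.00029538 -0.0006589   0.00088804  0.00174248  0.00089227 -0.00042556]
tau [ 3.57535373e-04 -3.72316861e+01  2.52407706e+01  1.70732976e-02
  1.95970267e-05 -2.11411198e-06]
eef_pos [0.16928584 0.46984442 0.24741073]
tool_rot [ 1.72052782e-01  9.85087192e-01 -1.01641538e-03 -1.75550004e-04]
ft_force [-0.7722403   0.0286592  -0.12010187]
ft_torque [ 0.00841654  0.04433037 -0.02476802]
grip_width 0.08566272532342913
top {'fx': 493.9987041876667, 'fy': 493.9987041876667, 'cx': 258.6371201483866, 'cy': 190.515341515912, 'eye': array([0.35364847, 0.01026929, 1.14746598]), 'rotation': array([ 0.72237793, -0.68291256,  0.07594517, -0.07767172])}
side {'fx': 418.35077408967055, 'fy': 418.35077408967055, 'cx': 256.40685324519995, 'cy': 191.47988282945036, 'eye': array([ 0.35932834, -0.69730988,  0.61423716]), 'rotation': array([ 0.87857719, -0.15181746,  0.07401286, -0.44673893])}
```

View pics/top0.png

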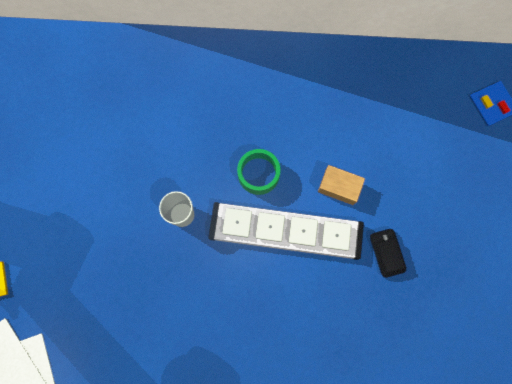

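View pics/side0.png

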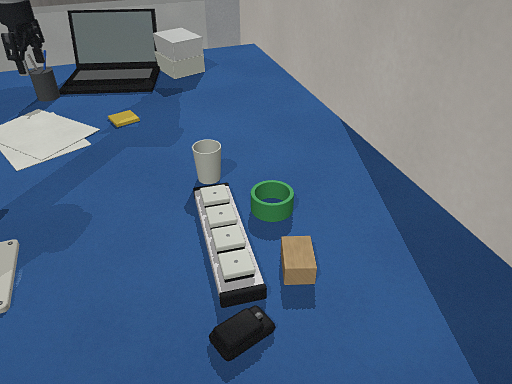

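Top view: the bar runs from about (215,230) to (362,232), dots near (237,222), (270,227), (304,231) and (337,236). The cup is off the left end, the mouse off the right end, and the tape and carton are above. Next I'll measure the dots.

```bash
cat > h.py <<'E'
import numpy as np, cv2
from workcell import readout, viewer, order
from scipy.spatial.transform import Rotation as R
def ray(n,uv):
    c=viewer.calibration(n); d=R.from_quat(c["rotation"]).apply([(uv[0]-c["cx"])/c["fx"],(uv[1]-c["cy"])/c["fy"],1]); return np.array(c["eye"]),d
def onplane(n,uv,z):
    e,d=ray(n,uv); return e+d*(z-e[2])/d[2]
def two(a,b):
    (e,d),(f,g)=ray("top",a),ray("side",b); s=np.linalg.lstsq(np.c_[d,-g],f-e,rcond=None)[0]
    p,q=e+d*s[0],f+g*s[1]; return (p+q)/2,np.linalg.norm(p-q)
def dot(img,g,r=5):
    x,y=g; w=255-img[y-r:y+r+1,x-r:x+r+1].astype(float).min(2); w=np.clip(w-np.median(w)-12,0,None)
    Y,X=np.mgrid[y-r:y+r+1,x-r:x+r+1]; return (X*w).sum()/w.sum(),(Y*w).sum()/w.sum()
E
python3 - <<'E'
from h import *
T=cv2.imread("pics/top0.png");S=cv2.imread("pics/side0.png")
t=[dot(T,g) for g in((237,222),(270,227),(304,231),(337,236))]
s=[dot(S,g,3) for g in((214,193),(221,214),(228,237),(236,262))]
P=np.array([onplane("top",a,.048) for a in t])
for a,b,p in zip(t,s,P): print(np.round(a,1),np.round(b,1),p.round(4),[np.round(v,4) for v in two(a,b)],onplane("side",b,.048).round(4))
print(np.linalg.norm(np.diff(P,axis=0),axis=1),np.linalg.norm(P[:,:2],axis=1))
u=(P[3]-P[0])/np.linalg.norm(P[3]-P[0]); print("axis",u,np.degrees(np.arctan2(u[1],u[0])))
print("tool R",R.from_quat(readout.get_obs()["tool_rot"]).as_matrix().round(3))
E
```

```text
[236.9 221.8] [214.3 192.5] [0.5221 0.0647 0.048 ] [array([0.5224, 0.0647, 0.0472]), np.float64(0.0004)] [0.5224 0.0636 0.048 ]
[269.9 226.3] [220.4 212.7] [ 0.5161 -0.01    0.048 ] [array([ 0.5163, -0.0101,  0.0465]), np.float64(0.0)] [ 0.5159 -0.0119  0.048 ]
[303.2 230.5] [227.5 234.8] [ 0.5107 -0.0849  0.048 ] [array([ 0.5106, -0.0849,  0.048 ]), np.float64(0.0002)] [ 0.5105 -0.0849  0.048 ]
[336.6 235. ] [235.5 260.9] [ 0.5048 -0.16    0.048 ] [array([ 0.5045, -0.1599,  0.0482]), np.float64(0.0004)] [ 0.5043 -0.1597  0.048 ]
[0.07494182 0.07508878 0.07526372] [0.52609122 0.51617132 0.5177297  0.52949574]
axis [-0.07698492 -0.99703226  0.        ] -94.41527969002594
tool R [[-0.941  0.339 -0.001]
 [ 0.339  0.941 -0.002]
 [-0.    -0.002 -1.   ]]
```

```bash
cat >> h.py <<'E'
P=np.array([[.5221,.0647],[.5162,-.0101],[.5106,-.0849],[.5047,-.1599]])
BX=np.array([.99703,-.07698])
def go(i,off,ztip):  # tool-frame shift needed; off = bar-x offset from the centre; ztip: fingertip height
    o=readout.get_obs(); r=R.from_quat(o["tool_rot"]); p=np.array(o["eef_pos"])
    t=np.r_[P[i]+off*BX,ztip+.017]
    want=R.from_matrix(np.c_[np.r_[-BX,0],[-BX[1],BX[0],0],[0,0,-1]])
    print("t",round(o["clock"],2),"p",p.round(4),"f",np.round(o["ft_force"],2),"w",round(o["grip_width"],4),"shift",r.inv().apply(t-p).round(4),"turn",(r.inv()*want).as_rotvec().round(4))
E
python3 -m crank '0 0 0 0 0 -0.09 1;0 0 0 0 0 -0.09 1;0 0 0 0 0 -0.09 1;-0.0256 -0.0269 0 0 0 0 1;-0.0256 -0.0269 0 0 0 0 1;-0.0256 -0.0269 0 0 0 0 1;-0.0256 -0.0269 0 0 0 0 1;-0.0256 -0.0269 0 0 0 0 1;-0.0256 -0.0269 0 0 0 0 1;-0.0256 -0.0269 0 0 0 0 1;-0.0256 -0.0269 0 0 0 0 1;-0.0256 -0.0269 0 0 0 0 1;-0.0256 -0.0269 0 0 0 0 1;-0.0256 -0.0269 0 0 0 0 1;-0.0256 -0.0269 0 0 0 0 1;0 0 0 0 0 0 1'
python3 -c "
from h import *
go(0,-.025,.065)"
```

```text
clock: 1.43
eef_pos: [0.4656, 0.1141, 0.2406]
tool_rot: [0.025, 1.0, -0.006, -0.004]
ft_force: [0.3, 0.3, 0.3]
grip_width: 0.0001
t 1.43 p [0.4656 0.1141 0.2406] f [0.34 0.3  0.3 ] w 0.0001 shift [-0.0351 -0.044   0.1589] turn [-0.0116 -0.0072  0.0262]
```

```bash
python3 -m crank '-0.012 -0.015 0.03 -0.0116 -0.0072 0.0262 1;-0.012 -0.015 0.03 0 0 0 1;-0.011 -0.014 0.03 0 0 0 1;0 0 0.03 0 0 0 1;0 0 0.02 0 0 0 1;0 0 0 0 0 0 1;0 0 0 0 0 0 1'
python3 -c "
from h import *
go(0,-.025,.055)"
```

```text
clock: 2.02
eef_pos: [0.4999, 0.0633, 0.0949]
tool_rot: [0.043, 0.999, 0.001, 0.0]
ft_force: [0.0, -0.7, 0.1]
grip_width: 0.0005
t 2.02 p [0.4999 0.0633 0.0949] f [ 0.03 -0.7   0.07] w 0.0005 shift [0.003  0.003  0.0229] turn [ 0.0025  0.0007 -0.0095]
```

```bash
python3 -m crank '0.003 0.003 0.012 0.0025 0 -0.0095 1;0 0 0.010 0 0 0 1;0 0 0 0 0 0 1;0 0 0 0 0 0 1'
python3 -c "
from h import *
go(0,-.025,.050)"
```

```text
clock: 2.35
eef_pos: [0.4989, 0.0683, 0.076]
tool_rot: [0.037, 0.999, 0.0, 0.003]
ft_force: [-0.2, -0.2, -0.0]
grip_width: 0.0001
t 2.35 p [0.4989 0.0683 0.076 ] f [-0.22 -0.22 -0.04] w 0.0001 shift [ 0.0016 -0.0018  0.009 ] turn [0.0011 0.005  0.0022]
```

```bash
python3 -m crank '0.0015 -0.0015 0.003 0 0.005 0 1;0 0 0.002 0 0 0 1;0 0 0 0 0 0 1'
python3 -m crank '0 0 0.0015 0 0 0 1;0 0 0 0 0 0 1'
python3 -m crank '0 0 0.001 0 0 0 1;0 0 0 0 0 0 1'
python3 -m crank '0 0 0.001 0 0 0 1;0 0 0 0 0 0 1'
```

```text
clock: 2.6
eef_pos: [0.4993, 0.0675, 0.0736]
tool_rot: [0.037, 0.999, 0.001, 0.003]
ft_force: [-0.2, -0.2, -0.2]
grip_width: 0.0
clock: 2.77
eef_pos: [0.5001, 0.0675, 0.0729]
tool_rot: [0.037, 0.999, 0.001, 0.003]
ft_force: [0.0, -0.5, -0.8]
grip_width: -0.0002
clock: 2.93
eef_pos: [0.5004, 0.0674, 0.0722]
tool_rot: [0.037, 0.999, 0.001, 0.004]
ft_force: [0.9, 0.3, -0.2]
grip_width: 0.0002
clock: 3.1
eef_pos: [0.5004, 0.0674, 0.0712]
tool_rot: [0.037, 0.999, 0.001, 0.004]
ft_force: [-0.3, -0.6, 0.1]
grip_width: 0.0001
```

```bash
python3 -m crank '0.004 0 0.002 0 0.003 0 1;0 0 0.001 0 0 0 1;0 0 0 0 0 0 1'
for i in 1; do python3 -m crank '0.001 0 0.001 0 0 0 1;0 0 0.001 0 0 0 1'; done
python3 -m crank '0 0 0.001 0 0 0 1'
python3 -m crank '0 0 0.001 0 0 0 1'
```

```text
clock: 3.35
eef_pos: [0.496, 0.0677, 0.0677]
tool_rot: [0.037, 0.999, 0.001, 0.002]
ft_force: [0.4, -0.1, 0.5]
grip_width: -0.0002
clock: 3.52
eef_pos: [0.4947, 0.0678, 0.0655]
tool_rot: [0.037, 0.999, 0.001, 0.002]
ft_force: [0.1, -0.1, 0.2]
grip_width: -0.0001
clock: 3.6
eef_pos: [0.4948, 0.0678, 0.065]
tool_rot: [0.037, 0.999, 0.001, 0.002]
ft_force: [-3.2, -0.7, 13.8]
grip_width: 0.0005
clock: 3.68
eef_pos: [0.4948, 0.0678, 0.065]
tool_rot: [0.037, 0.999, 0.001, 0.002]
ft_force: [-5.0, -1.0, 12.6]
grip_width: -0.0001
```

```bash
python3 -m crank '0 0 -0.008 0 0 0 1;0 0 -0.006 0 0 0 1;0 -0.025 0 0 0 0 1;0 -0.025 0 0 0 0 1;0 -0.025 0 0 0 0 1;0 0 0 0 0 0 1;0 0 0 0 0 0 1'
python3 -c "
from h import *
go(1,-.025,.052)"
```

```text
clock: 4.27
eef_pos: [0.4917, -0.0084, 0.0828]
tool_rot: [0.036, 0.999, 0.002, 0.005]
ft_force: [0.4, 0.4, 0.4]
grip_width: 0.0002
t 4.27 p [ 0.4917 -0.0084  0.0828] f [0.43 0.39 0.4 ] w 0.0002 shift [0.0006 0.0002 0.0138] turn [0.0037 0.0105 0.006 ]
```

```bash
python3 -m crank '0.0006 0 0.008 0.0037 0.0105 0.006 1;0 0 0.006 0 0 0 1;0 0 0.001 0 0 0 1;0 0 0 0 0 0 1'
python3 -c "
from h import *
go(1,-.025,.050)"
for i in 1; do python3 -m crank '0 0 0.0006 0 0 0 1'; python3 -m crank '0 0 0.0006 0 0 0 1';python3 -m crank '0 0 0.0006 0 0 0 1'; done
```

```text
clock: 4.6
eef_pos: [0.4918, -0.0066, 0.0667]
tool_rot: [0.038, 0.999, 0.0, 0.0]
ft_force: [-0.1, -0.3, 0.0]
grip_width: -0.0001
t 4.6 p [ 0.4918 -0.0066  0.0667] f [-0.14 -0.31  0.03] w -0.0001 shift [ 0.0004 -0.0016 -0.0003] turn [0.0005 0.     0.0009]
clock: 4.68
eef_pos: [0.4916, -0.006, 0.0657]
tool_rot: [0.038, 0.999, 0.0, -0.0]
ft_force: [1.3, -0.2, -0.2]
grip_width: 0.0003
clock: 4.77
eef_pos: [0.4914, -0.0054, 0.0648]
tool_rot: [0.037, 0.999, 0.0, -0.001]
ft_force: [-0.0, -0.6, 0.2]
grip_width: 0.0
clock: 4.85
eef_pos: [0.4914, -0.005, 0.064]
tool_rot: [0.037, 0.999, 0.0, -0.001]
ft_force: [-0.2, -0.0, 0.4]
grip_width: 0.0001
```

```bash
python3 -m crank '0 -0.003 0.0004 0 0 0 1'; python3 -m crank '0 0 0.0005 0 0 0 1';python3 -m crank '0 0 0.0005 0 0 0 1';
```

```text
clock: 4.93
eef_pos: [0.4912, -0.0074, 0.0636]
tool_rot: [0.036, 0.999, 0.001, -0.001]
ft_force: [0.0, -0.0, 0.7]
grip_width: -0.0002
clock: 5.02
eef_pos: [0.4911, -0.0075, 0.0632]
tool_rot: [0.036, 0.999, 0.001, -0.001]
ft_force: [-1.4, -0.2, 1.5]
grip_width: -0.0001
clock: 5.1
eef_pos: [0.4909, -0.0076, 0.0628]
tool_rot: [0.036, 0.999, 0.0, -0.001]
ft_force: [-0.8, 0.5, 1.5]
grip_width: -0.0002
```

```bash
python3 -m crank '0 0 0.0005 0 0 0 1'; python3 -m crank '0 0 0.0005 0 0 0 1';
```

```text
clock: 5.18
eef_pos: [0.4907, -0.0077, 0.0625]
tool_rot: [0.036, 0.999, 0.001, -0.001]
ft_force: [-1.5, -0.2, 2.5]
grip_width: -0.0001
clock: 5.27
eef_pos: [0.4905, -0.0077, 0.0621]
tool_rot: [0.036, 0.999, 0.001, -0.001]
ft_force: [-2.3, 0.5, 2.2]
grip_width: -0.0004
```

```bash
python3 -m crank '0 0 0.0005 0 0 0 1'; python3 -m crank '0 0 0.0004 0 0 0 1'; python3 -c "
from h import *
S=viewer.camera('side')[:,:,::-1]; cv2.imwrite('pics/s1.png',cv2.resize(S[160:310,160:300],None,fx=4,fy=4,interpolation=cv2.INTER_CUBIC))"
```

```text
clock: 5.35
eef_pos: [0.4903, -0.0076, 0.0618]
tool_rot: [0.036, 0.999, 0.001, -0.001]
ft_force: [-2.2, 0.7, 3.8]
grip_width: 0.0
clock: 5.43
eef_pos: [0.4903, -0.0077, 0.0617]
tool_rot: [0.036, 0.999, 0.001, -0.001]
ft_force: [-2.9, 0.9, 5.4]
grip_width: -0.0002
```

View pics/s1.png

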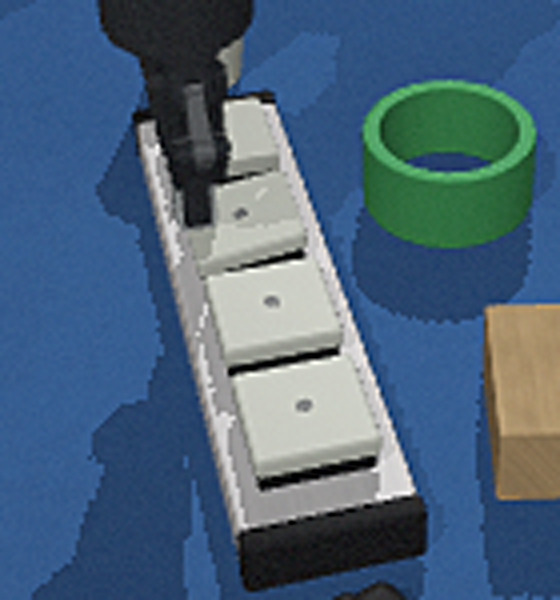

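The crop shows the second cover from the far (cup) end, with its dot at (240,213), leaning towards the fingertip at about (197,222). Its far edge is raised and the others are level, so this is the loose one. I'll lift and go to its middle.

```bash
python3 -m crank '0 0 -0.006 0 0 0 1;0 0 -0.008 0 0 0 1;0 0 0 0 0 0 1;-0.013 0 0 0 0 0 1;-0.012 0 0 0 0 0 1;0 0 0 0 0 0 1;0 0 0 0 0 0 1'
python3 -c "
from h import *
go(1,0,.052)"
```

```text
clock: 6.07
eef_pos: [0.5175, -0.0101, 0.0779]
tool_rot: [0.036, 0.999, 0.0, 0.001]
ft_force: [-0.5, 0.2, 0.2]
grip_width: 0.0002
t 6.07 p [ 0.5175 -0.0101  0.0779] f [-0.53  0.21  0.17] w 0.0002 shift [ 0.0013 -0.0001  0.0089] turn [0.0007 0.0014 0.0041]
```

```bash
python3 -m crank '0.0013 0 0.006 0.0007 0.0014 0.004 1;0 0 0.004 0 0 0 1;0 0 0.001 0 0 0 1;0 0 0 0 0 0 1'
python3 -c "
from h import *
go(1,0,.047)"
```

```text
clock: 6.4
eef_pos: [0.5139, -0.0099, 0.0653]
tool_rot: [0.039, 0.999, -0.0, -0.001]
ft_force: [0.8, -0.3, -0.2]
grip_width: -0.0003
t 6.4 p [ 0.5139 -0.0099  0.0653] f [ 0.77 -0.33 -0.21] w -0.0003 shift [-0.0023 -0.0001  0.0012] turn [-0.0003 -0.0023 -0.0003]
```

```bash
python3 -m crank '-0.0025 0 0 0 0 0 1'; python3 -m crank '0 0 0.0006 0 0 0 1'; python3 -m crank '0 0 0.0006 0 0 0 1'; python3 -m crank '0 0 0.0006 0 0 0 1'
```

```text
clock: 6.48
eef_pos: [0.5153, -0.01, 0.0647]
tool_rot: [0.039, 0.999, -0.0, -0.002]
ft_force: [-0.6, -1.0, -0.0]
grip_width: 0.0001
clock: 6.57
eef_pos: [0.5157, -0.01, 0.0642]
tool_rot: [0.039, 0.999, -0.0, -0.002]
ft_force: [2.2, 0.5, 6.5]
grip_width: -0.0005
clock: 6.65
eef_pos: [0.5159, -0.01, 0.0642]
tool_rot: [0.039, 0.999, -0.0, -0.002]
ft_force: [-2.2, 0.1, 7.7]
grip_width: 0.0003
clock: 6.73
eef_pos: [0.5159, -0.01, 0.0642]
tool_rot: [0.039, 0.999, -0.0, -0.001]
ft_force: [-1.8, -0.3, 4.4]
grip_width: -0.0003
```

```bash
for k in 1; do python3 -m crank '0 0 0.0012 0 0 0 1'; python3 -m crank '0 0 0.0012 0 0 0 1'; python3 -m crank '0 0 0.0012 0 0 0 1'; python3 -m crank '0 0 0.0012 0 0 0 1'; done
```

```text
clock: 6.82
eef_pos: [0.5159, -0.01, 0.064]
tool_rot: [0.039, 0.999, -0.0, -0.001]
ft_force: [-3.5, 0.2, 9.6]
grip_width: -0.0001
clock: 6.9
eef_pos: [0.5159, -0.01, 0.064]
tool_rot: [0.039, 0.999, -0.0, -0.001]
ft_force: [-2.5, -0.4, 7.9]
grip_width: -0.0
clock: 6.98
eef_pos: [0.5159, -0.01, 0.064]
tool_rot: [0.039, 0.999, -0.0, -0.001]
ft_force: [-2.8, 0.8, 8.6]
grip_width: -0.0005
clock: 7.07
eef_pos: [0.5158, -0.01, 0.064]
tool_rot: [0.039, 0.999, -0.0, -0.0]
ft_force: [-3.0, 0.1, 8.7]
grip_width: -0.0001
```

```bash
python3 -m crank '0 0 0.0018 0 0 0 1'; python3 -m crank '0 0 0.0018 0 0 0 1'; python3 -m crank '0 0 0.0018 0 0 0 1'; python3 -m crank '0 0 0.0018 0 0 0 1';  python3 -m crank '0 0 0.0018 0 0 0 1'
```

```text
clock: 7.15
eef_pos: [0.5159, -0.01, 0.0635]
tool_rot: [0.039, 0.999, -0.0, -0.0]
ft_force: [-3.9, 0.4, 9.6]
grip_width: -0.0001
clock: 7.23
eef_pos: [0.5158, -0.0099, 0.063]
tool_rot: [0.039, 0.999, -0.0, 0.0]
ft_force: [-2.6, 0.0, 9.1]
grip_width: 0.0003
clock: 7.32
eef_pos: [0.5158, -0.01, 0.0625]
tool_rot: [0.039, 0.999, -0.0, 0.001]
ft_force: [-3.7, 0.1, 8.7]
grip_width: -0.0
clock: 7.4
eef_pos: [0.5158, -0.01, 0.062]
tool_rot: [0.039, 0.999, -0.0, 0.001]
ft_force: [-4.0, 0.7, 8.8]
grip_width: -0.0002
clock: 7.48
eef_pos: [0.5158, -0.0099, 0.0615]
tool_rot: [0.039, 0.999, -0.0, 0.001]
ft_force: [-2.4, -0.3, 9.2]
grip_width: -0.0001
```

Sliding at about 9 N; I'll carry on to the stop near 0.060.

```bash
python3 -m crank '0 0 0.0018 0 0 0 1;0 0 0.0018 0 0 0 1'; python3 -m crank '0 0 0.0018 0 0 0 1';  python3 -m crank '0 0 0.0018 0 0 0 1'; python3 -m crank '0 0 0.002 0 0 0 1'; python3 -m crank '0 0 0.002 0 0 0 1'
```

```text
clock: 7.65
eef_pos: [0.5157, -0.01, 0.0605]
tool_rot: [0.039, 0.999, -0.0, 0.002]
ft_force: [-3.3, -1.7, 9.2]
grip_width: 0.0001
clock: 7.73
eef_pos: [0.5157, -0.01, 0.0603]
tool_rot: [0.039, 0.999, -0.0, 0.002]
ft_force: [-4.9, -0.8, 15.9]
grip_width: -0.0003
clock: 7.82
eef_pos: [0.5157, -0.01, 0.0603]
tool_rot: [0.039, 0.999, -0.0, 0.003]
ft_force: [-4.3, -0.3, 14.4]
grip_width: 0.0
clock: 7.9
eef_pos: [0.5157, -0.01, 0.0603]
tool_rot: [0.039, 0.999, -0.0, 0.003]
ft_force: [-4.7, 0.3, 15.1]
grip_width: 0.0
clock: 7.98
eef_pos: [0.5156, -0.01, 0.0603]
tool_rot: [0.039, 0.999, -0.0, 0.004]
ft_force: [-5.1, -0.1, 14.4]
grip_width: 0.0
```

```bash
python3 -m crank '0 0 0.0025 0 0 0 1;0 0 0.0025 0 0 0 1'; python3 -c "
from h import *
go(1,0,.0433)
S=viewer.camera('side')[:,:,::-1]; cv2.imwrite('pics/s2.png',cv2.resize(S[160:310,160:300],None,fx=4,fy=4,interpolation=cv2.INTER_CUBIC))
go(1,0,.0433)"
```

```text
clock: 8.15
eef_pos: [0.5156, -0.01, 0.0603]
tool_rot: [0.039, 0.999, -0.0, 0.005]
ft_force: [-6.1, 0.1, 17.6]
grip_width: -0.0002
t 8.15 p [ 0.5156 -0.01    0.0603] f [-6.13  0.07 17.6 ] w -0.0002 shift [-0.0006 -0.      0.    ] turn [ 0.0001  0.0095 -0.0002]
t 8.2 p [ 0.5156 -0.01    0.0603] f [-6.2  -0.87 16.94] w 0.0002 shift [-0.0006 -0.      0.    ] turn [ 0.0002  0.0096 -0.0003]
```

View pics/s2.png

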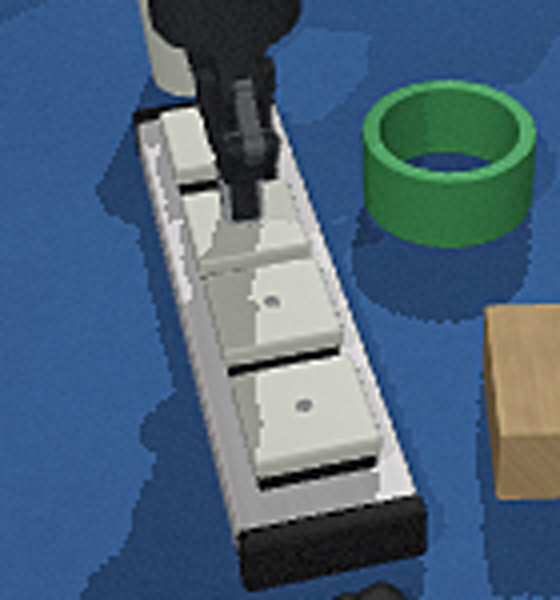

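The second cover is now level and lower, with its gap to the bar closed at about (240,268). The fingertip is on its middle at (243,215), and the things around the bar are untouched. Handing in.

```bash
python3 -c "
from workcell import order
print(order.job_done())"
```

```text
the job is handed in; nothing more can be done
None
```

The loose cover was the second one from the cup end. It is now pressed fully home, and I handed the job in at 8.2 s with the fingertip still holding it down.

- **Finding it:** The first cover from the cup end was firm, taking about 13 N with no give. The second sank about 2 mm at 2–4 N near its edge and leaned visibly in the picture. I stopped there, so the other two covers were never pressed.
- **Pressing it home:** Pressed in the middle, it resisted up to about 9 N, then slid 3.9 mm to a firm stop. It did not move further under about 17 N.
- **Last checks:** The final picture shows the cover level, the gap under it closed, and the tape roll and carton where they were. The cup and mouse are only partly in that picture, but the arm stayed clear of both.
- **Not as intended:**
  - There was a sideways force of about 6 N while holding, with no measurable slip.
  - The first cover got about 13 N instead of the 2–4 N I meant to use.
  - The edge press on the loose cover briefly reached 5.4 N.
  - I did not press the second cover's edge again to check that it no longer rocks, because you asked me to finish while holding it down.

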